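Load the inspection cradle and hold the mirror at its mark

TASK

Check the jaws of the drill chuck: lay the standing chuck gently on its side in the V cradle of the green inspection stand, jaws end towards the hinged mirror, and let go of it. Then take the mirror flap's side handle, swing the flap up until it is in line with the red index arm, and finish while still holding it there, because it drops if released. Leave the red index arm as it is set and do not disturb the sanding pad or the marker.

Things in the scene. Friction and masses are not known exactly. Their poses are not given: they have to be found in the camera images.
- drill_chuck: dark grey drill chuck, 102 mm long, loose, about 0.4 kg. Origin at the centre of its jaws end, own z along its axis from the jaws end to the thin arbor. It starts upright, standing on its jaws end. Body: diameter 43 mm from 22 to 50 mm along z, tapering to 20 mm at the jaws end and to 32 mm at 66 mm; arbor: diameter 16 mm from 70 to 102 mm.
- chuck_mid (a point): point on the chuck's axis 36 mm from its jaws end; a good place to grip. The bench to the right of its start (-y) is open; a fixed blue drawer cabinet 206 mm tall stands behind it to the left (x over 0.66, y over 0.015) and a fixed blue vice 106 mm tall in front of it to the left (x under 0.485, y over -0.04).
- stand: green inspection stand, fixed to the bench. Origin: underside of its base plate (130 mm along own x, from -120 to +130 mm along own y, 12 mm thick). Own x runs along the mirror's hinge, away from the robot; own y points from the cradle to the mirror; z up.
- cradle (a point): in the stand: the middle of the V cradle, at the height where the axis of a lying chuck comes to rest (52 mm above the bench). The black V runs 80 mm along the stand's y (40 mm either way), is open at both ends and only 42 mm wide; its upper rims are 13 mm below this point, so fingers pass on either side of a lying chuck down to the base plate, 40 mm below this point. Axes as the stand's.
- hinge (a point): in the stand: the middle of the mirror's hinge line, 55 mm above the bench, 80 mm from the cradle point along the stand's y. The hinge line runs along the stand's x.
- mirror (a joint): angle of the mirror flap (black plate 100 mm wide, 6 mm thick, reaching 110 mm from the hinge line, with a pale mirror face and a white edge line). 0 = lying level, pointing along the stand's +y; grows as the free edge swings up (1.57 would be upright). It turns freely and falls back to 0 under its weight (0.25 kg) if let go.
- mirror_grip (a point): middle of the flap's side handle, a bare round aluminium rod 12 mm thick and about 50 mm long that sticks out of the flap's free corner towards the robot, parallel to the hinge line (it ends in a black 18 mm knob). It lies 100 mm from the hinge line and 77 mm from the flap's middle towards the stand's -x; being round it can turn between the fingers, so the gripper can stay pointing down.
- index (a joint): angle of the red index arm, measured just as the mirror's angle about the same hinge line: the angle at which the flap is to be held. The arm stands at the far (+x) side of the flap, before a steel arc with white ticks; it is clamped stiffly and must not be moved.
- index_tip (a point): point on the red index arm 100 mm from the hinge line, 75 mm from the flap's middle towards the stand's +x
- sanding_pad: loose grey sanding pad, 64 x 95 x 21 mm, a bystander
- marker: loose white and red marker pen, 17 x 135 x 16 mm, a bystander

How it is judged:
By the outcome, as a careful person would: the job done as asked, in the order asked, and still so for the second after the job is handed in, while the arm keeps its last pose, push and grip.
It also fails if it takes over 58 s, if anything falls off the work surface, if the arm or the gripper's body presses on something with over 40 N, if the wrist force passes 120 N, or if a joint passes its speed limit or range.

ROBOT

A 6-joint arm with a two-finger parallel gripper is mounted at the origin on a cart in front of the work surface, level with it; the furniture and walls round the work are solid. World frame = base frame: x ahead of the robot, y to its left, z up, the work surface at z = 0. Lengths are in m, angles in rad, forces in N, time in s.
With the tool pointing down it reaches from about 0.275 to 0.725 m from the base axis. Payload 5.6 kg.
Tool frame: the origin (TCP) lies at the very end of the fingers, on their centre line; the grasp point (between the pads) lies 19 mm behind it; z points along the fingers, y is the line along which they close (so a half turn about z gives the same grasp; the last joint's range is limited). The gripper opens to 85 mm and grips with 20 to 120 N. Pads are 22 mm wide; open, the fingers measure 114 mm over their backs; the gripper's body (76 mm by 85 mm) begins 54 mm behind the grasp point. The pads swing forward as they close: fully open they stand 13 mm farther back than shut.
Start: joints at [1.545, 0.255, 0.108, 0, -1.424, -0.285], TCP at [0.168, 0.524, 0.21] pointing down, gripper open.
Joint ranges: [-2.95, 2.95], [-1.21, 1.97], [-1.09, 1.5], [-2.87, 1.71], [-2.94, -0.07], [-3.05, 3.05]. Speed limits (rad/s): [2.57, 2.57, 3.14, 3.14, 3.14, 3.14].

INTERFACE

Orientations are given as a unit quaternion [w, x, y, z].
In Python, from cell import robot gives the robot as it stands.
- The arm moves only by the shell command python3 -m inch 'ROWS' [OPENING]. ROWS is a JSON list of rows, 1 to 10 of them, each of 6 numbers: dx, dy, dz in m, then a rotation vector rx, ry, rz in rad; each row is the pose to reach, as a shift and turn from the pose commanded when the command began, along the tool's axes at that moment; what a row does not reach only later rows make up. A row lasts 1/8 s, in which the tool goes at most 0.0625 m and 0.188 rad, less where a joint would pass 70% of its speed; a pose out of reach is approached as far as the arm can. OPENING is the finger opening in m, set as the command begins (- or left out keeps the last). The fingers move at their own pace and stop on an object; the grip force is fixed at half the most. Time passes only in rows, so rows that do not move let the fingers close. It prints the time, the measured TCP pose, the force, the opening and the grip force at its end.
- robot.get_state(): the state, without advancing time (a new reading comes with each control period).
- robot.get_image(name): name is "scene" or "top"; returns (picture, depth): 384x512x3 uint8, blue, green, red; 384x512 float32, m along the optical axis (not along the pixel's ray), 0 where there is no reading.
- robot.get_calibration(name): a dict with "fx", "fy", "cx", "cy" (pixels), "rvec" (rotation vector, rad) and "tvec" (3), from world to camera coordinates, as OpenCV has them. Camera axes: x right, y down, z forward; pixel columns grow to the right and rows downward; lengths in m; the calibration is good to about 2 mm. A picture is of the moment at which its call begins. get_calibration takes no time and is no camera call.
- robot.job_done(): hands the job in; it is judged then, once.
The state is a dict: "time_s": time; "joints": joint angles; "dq": joint speeds; "joint_torque": joint torques, N m; "tcp_pos": TCP position; "tool_rot": TCP orientation; "force": force on the tool from outside, world axes, zero at the start; "moment": the same for the moment, N m; "gripper_width": finger opening in m; "grip_force": force on a finger pad.
Only numpy, scipy, OpenCV 4.12 (cv2) and the standard library are available. Lean on these libraries where they do the work, as an engineer would, in place of code of your own. Each camera call takes 0.05 s, during which the arm holds its last target. There are 200 camera calls.

## Working session

There is one attempt and no reset: what is moved stays moved. The work goes in short steps, Python scripts to look and compute and a shell command to move; the robot and the scene stay as the last step left them, time stands still between calls to the robot, and variables do not carry over. Pictures are saved under pics/ and viewed, at most 10 in all, crops included, and the job is handed in when it is done.

```bash
mkdir -p pics; ls; cat > h.py <<'E'
import numpy as np, cv2
from cell import robot
from scipy.spatial.transform import Rotation as R
def cal(n):
    c=robot.get_calibration(n); K=np.array([[c['fx'],0,c['cx']],[0,c['fy'],c['cy']],[0,0,1]])
    return K,R.from_rotvec(np.ravel(c['rvec'])).as_matrix(),np.ravel(c['tvec'])
def cloud(n,d):
    K,Rm,t=cal(n); v,u=np.mgrid[:d.shape[0],:d.shape[1]]
    p=np.stack([(u-K[0,2])/K[0,0]*d,(v-K[1,2])/K[1,1]*d,d],-1)
    return (p-t)@Rm
def ray(n,u,v,z):
    K,Rm,t=cal(n); c=-Rm.T@t; r=Rm.T@np.linalg.inv(K)@[u,v,1]
    return c+r*(z-c[2])/r[2]
def proj(n,p):
    K,Rm,t=cal(n); q=K@(Rm@np.array(p)+t); return q[:2]/q[2]
E
python3 - <<'E'
from h import *
for n in ("scene","top"):
    im,d=robot.get_image(n); cv2.imwrite(f"pics/{n}0.png",im); np.save(f"{n}0.npy",d)
    K,Rm,t=cal(n); print(n,-Rm.T@t,K[0,0],(d>0).mean())
s=robot.get_state(); print(s['tcp_pos'],s['tool_rot'],s['time_s'],R.from_quat(np.roll(s['tool_rot'],-1)).as_matrix())
E
```

```text
pics
scene [-0.25753476  0.66601052  0.47941654] 350.9407048597916 0.9949900309244791
top [0.31833395 0.24574534 0.92675502] 356.8277765179619 0.9959716796875
[0.16801642 0.5232036  0.20928801] [ 8.55817027e-04  9.87945051e-01 -1.54802569e-01 -9.21627765e-05] 0.1 [[ 9.52072312e-01 -3.05872706e-01 -4.47068867e-04]
 [-3.05873021e-01 -9.52070864e-01 -1.66246632e-03]
 [ 8.28618307e-05  1.71953446e-03 -9.99998518e-01]]
```

View pics/scene0.png

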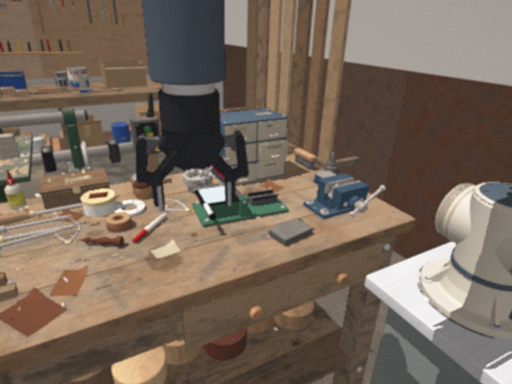

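View pics/top0.png

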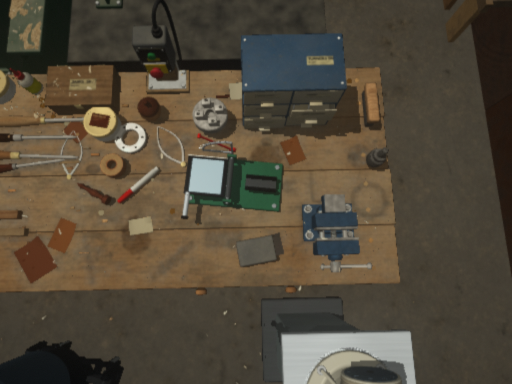

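The scene view shows the stand partly hidden by the gripper. The top view shows the stand at about (235,185), with the mirror on its left, the handle at (186,205) and the red index at (215,143). The chuck stands at (377,158), the pad is at (260,250) and the marker at (138,185).

```bash
python3 - <<'E'
from h import *
im=cv2.imread("pics/top0.png"); d=np.load("top0.npy"); P=cloud("top",d)
cv2.imwrite("pics/crop_top.png",cv2.resize(im[120:220,170:400],None,fx=3.4,fy=3.4,interpolation=cv2.INTER_CUBIC))
si=cv2.imread("pics/scene0.png"); sd=np.load("scene0.npy"); S=cloud("scene",sd)
cv2.imwrite("pics/crop_scene.png",cv2.resize(si[150:230,180:300],None,fx=6,fy=6,interpolation=cv2.INTER_CUBIC))
hsv=cv2.cvtColor(im,cv2.COLOR_BGR2HSV)
m=cv2.inRange(hsv,(60,90,30),(95,255,255)); m[:, :170]=0;m[:120]=0;m[220:]=0;m[:,300:]=0
v,u=np.nonzero(m); print("green",u.min(),u.max(),v.min(),v.max(),np.median(P[m>0],0))
r=cv2.minAreaRect(np.stack([u,v],1).astype(np.float32)); b=cv2.boxPoints(r); print(r); print([ray("top",*q,0.012).round(4) for q in b])
# plate points
g=(m>0)&(np.abs(P[...,2]-.012)<.006); q=P[g][:,:2].astype(np.float32); r=cv2.minAreaRect(q); print("plate",r,cv2.boxPoints(r))
# chuck
x=P[140:185,355:400]; w=x[(x[...,2]>.03)&(x[...,2]<.13)]; print("chuck",w[:,2].max(),np.median(w[w[:,2]>.095],0),w[w[:,2]>.095].ptp(0) if 0 else (w.min(0),w.max(0)))
# red in both
for n,I,C,box in(("top",im,P,(125,165,190,250)),("scene",si,S,(150,230,180,300))):
    h=cv2.cvtColor(I,cv2.COLOR_BGR2HSV); rm=(cv2.inRange(h,(0,120,70),(8,255,255))|cv2.inRange(h,(172,120,70),(180,255,255)))
    k=np.zeros_like(rm);k[box[0]:box[1],box[2]:box[3]]=1; rm=rm*k; v,u=np.nonzero(rm)
    for a in list(zip(u,v))[::4]: print(n,a,C[a[1],a[0]].round(3),end='; ')
    print()
E
```

```text
green 190 281 155 210 [0.49853279 0.2148587  0.012048  ]
((236.3814239501953, 180.8567352294922), (88.56900787353516, 51.03754425048828), 5.389311790466309)
[array([0.4811, 0.3856, 0.012 ]), array([0.6188, 0.3738, 0.012 ]), array([0.5906, 0.1389, 0.012 ]), array([0.4542, 0.1571, 0.012 ])]
plate ((0.5297783613204956, 0.26360464096069336), (0.2311970591545105, 0.1254231035709381), 83.25474548339844) [[0.45392326 0.15617207]
 [0.5784782  0.14144048]
 [0.6056335  0.37103721]
 [0.4810785  0.3857688 ]]
chuck 0.10581412170046596 [ 0.58250468 -0.09800313  0.10143858] (array([ 0.56243526, -0.11701982,  0.0303214 ]), array([ 0.60450663, -0.07755587,  0.10581412]))
top (np.int64(198), np.int64(133)) [0.622 0.349 0.137]; top (np.int64(200), np.int64(134)) [0.619 0.344 0.139]; top (np.int64(200), np.int64(135)) [0.616 0.344 0.14 ]; top (np.int64(200), np.int64(136)) [0.615 0.344 0.137]; top (np.int64(197), np.int64(137)) [0.663 0.369 0.002]; top (np.int64(201), np.int64(137)) [0.616 0.343 0.128]; top (np.int64(205), np.int64(137)) [0.616 0.334 0.127]; top (np.int64(206), np.int64(138)) [0.614 0.3
[... 622 characters left out ...]
0.063]; top (np.int64(229), np.int64(150)) [0.605 0.28  0.058]; top (np.int64(235), np.int64(150)) [0.604 0.265 0.061]; 
scene (np.int64(213), np.int64(168)) [0.612 0.318 0.103]; scene (np.int64(215), np.int64(169)) [0.611 0.312 0.099]; scene (np.int64(215), np.int64(171)) [0.609 0.313 0.094]; scene (np.int64(216), np.int64(172)) [0.612 0.309 0.089]; scene (np.int64(217), np.int64(173)) [0.61  0.307 0.086]; scene (np.int64(218), np.int64(174)) [0.748 0.246 0.019]; scene (np.int64(222), np.int64(174)) [0.146 0.492 0.294]; scene (np.int64(222), np.int64(175)) [0.61  0.291 0.077]; scene (np.int64(223), np.int64(176)) [0.61  0.288 0.073]; scene (np.int64(223), np.int64(178)) [0.607 0.289 0.068];
```

View pics/crop_top.png

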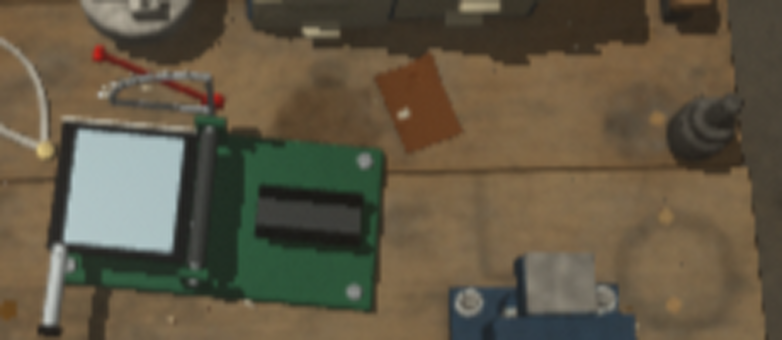

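View pics/crop_scene.png

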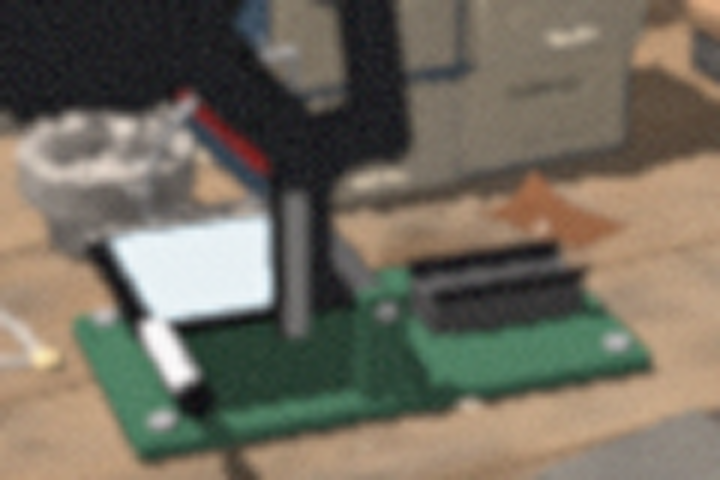

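The crops give this:
- **Stand:** the mirror handle is on the robot side, with its end at about (50,325) in the top crop. The V cradle is centred at (310,215) and the hinge tube runs along column 205.
- **Index arm:** it goes from (218,100) to (98,53), about 45° up.
- **Chuck:** its arbor top is at about (733,105).

Next I'll refine these numbers.

```bash
cat > meas.py <<'E'
from h import *
im=cv2.imread("pics/top0.png"); d=np.load("top0.npy"); P=cloud("top",d)
ex=np.array([.993,-.117,0]); ex/=np.linalg.norm(ex); ey=np.array([-ex[1],ex[0],0])
# plate edges: yaw from the -y edge of the green plate (lines through contour)
sub=P[120:220,170:300].reshape(-1,3); c=im[120:220,170:300].reshape(-1,3).astype(int)
grn=(c[:,1]>c[:,2]*1.5)&(c[:,1]>40)&(np.abs(sub[:,2]-.012)<.005)
g=sub[grn]; gx=g@ex; gy=g@ey
print("plate x range",np.percentile(gx,[.5,99.5]),"y",np.percentile(gy,[.5,99.5]))
# V cradle points: raised above plate, y side of cradle
for name,zlo,zhi,ylo,yhi in(("V",.02,.05,-.1,-.01),("hinge",.045,.075,.03,.1)):
    o=np.array([.53,.26,0]); q=sub-o; a=(sub[:,2]>zlo)&(sub[:,2]<zhi)&(q@ey>ylo)&(q@ey<yhi)&(np.abs(q@ex)<.07)
    w=sub[a]; r=cv2.minAreaRect(w[:,:2].astype(np.float32)); print(name,a.sum(),r,np.percentile(w[:,2],[5,50,95]))
    print("  x",np.percentile(w@ex,[2,98]),"y",np.percentile(w@ey,[2,98]))
# chuck: circle of arbor top, horizontal slices
x=P[135:190,350:400].reshape(-1,3)
for lo,hi in((.03,.05),(.05,.07),(.075,.097),(.097,.11)):
    w=x[(x[:,2]>lo)&(x[:,2]<hi)]; print("chuck",lo,len(w),w.min(0).round(4),w.max(0).round(4),w.mean(0).round(4))
E
python3 meas.py
python3 - <<'E'
from h import *
im=cv2.imread("pics/top0.png"); d=np.load("top0.npy"); P=cloud("top",d)
ex=np.array([.993,-.117,0]); ex/=np.linalg.norm(ex); ey=np.array([-ex[1],ex[0],0])
for n in("top","scene"):
    I=cv2.imread(f"pics/{n}0.png"); C=cloud(n,np.load(f"{n}0.npy"))
    h=cv2.cvtColor(I,cv2.COLOR_BGR2HSV); rm=(cv2.inRange(h,(0,110,50),(8,255,255))|cv2.inRange(h,(172,110,50),(180,255,255)))>0
    q=C-np.array([.53,.26,0]); rm&=(C[...,2]>.05)&(C[...,2]<.16)&(np.abs(q@ex-.075)<.05)&(np.abs(q@ey-.08)<.1)
    w=C[rm]; Y=w@ey;Z=w[:,2]
    f=cv2.fitLine(np.stack([Y,Z],1).astype(np.float32),cv2.DIST_HUBER,0,.01,.01).ravel(); print(n,len(w),"ang",np.arctan(f[1]/f[0]),f,"x",np.median(w@ex),"y",Y.min(),Y.max(),"z",Z.min(),Z.max())
    # rays cast onto plane own-x = const
    K,Rm,t=cal(n); c0=-Rm.T@t; v,u=np.nonzero(rm)
    r=np.stack([(u-K[0,2])/K[0,0],(v-K[1,2])/K[1,1],np.ones(len(u))],1)@Rm
    for xo in (.5656,.5706):
        s=(xo-c0@ex)/(r@ex); w=c0+r*s[:,None]; f=cv2.fitLine(np.stack([w@ey,w[:,2]],1).astype(np.float32),cv2.DIST_HUBER,0,.01,.01).ravel(); print("  ray",xo,np.arctan(f[1]/f[0]),f, (w@ey).min(),(w@ey).max(),w[:,2].min(),w[:,2].max())
E
```

```text
plate x range [0.43312528 0.55741355] y [0.20896088 0.43404504]
V 479 ((0.5244678258895874, 0.20122583210468292), (0.07968795299530029, 0.04130695387721062), 83.64031982421875) [0.02700069 0.03194532 0.03917744]
  x [0.47731953 0.51660755] y [0.22333072 0.29962623]
hinge 1154 ((0.5422220230102539, 0.32393378019332886), (0.0697498619556427, 0.13058248162269592), 83.27960968017578) [0.05582549 0.0584918  0.06092223]
  x [0.4484154  0.56362006] y [0.35163928 0.41885725]
chuck 0.03 67 [ 0.5624 -0.1147  0.0303] [ 0.5973 -0.0776  0.0499] [ 0.5741 -0.0875  0.0403]
chuck 0.05 167 [ 0.5637 -0.117   0.0501] [ 0.6045 -0.0784  0.0697] [ 0.58   -0.0937  0.0602]
chuck 0.075 30 [ 0.5759 -0.1012  0.0764] [ 0.5903 -0.0904  0.0965] [ 0.5808 -0.0946  0.087 ]
chuck 0.097 32 [ 0.5776 -0.1058  0.0971] [ 0.5904 -0.0924  0.1058] [ 0.5834 -0.0986  0.1015]
top 81 ang 0.81258106 [0.6876267  0.7260644  0.39725253 0.11935227] x 0.5706331708889816 y 0.3336653788216634 0.4200037887144066 z 0.0532604183308748 0.142308922396179
  ray 0.5656 0.8357207 [0.67064327 0.74178004 0.3821233  0.11981584] 0.3326584376022019 0.41780493067445623 0.06124254049821576 0.16893196112149167
  ray 0.5706 0.83572084 [0.6706432  0.7417801  0.38393518 0.10531345] 0.3335813300488697 0.4202580847415231 0.04568746033833382 0.1553122864182147
scene 33 ang 0.8216621 [0.681005   0.73227876 0.3719539  0.08600742] x 0.5706090335130213 y 0.3548718258810148 0.3956976049308008 z 0.06710130109333018 0.11302766276907177
  ray 0.5656 0.820351 [0.6819645  0.73138523 0.3734537  0.08828057] 0.35652034311661135 0.3970308120199887 0.06962490175568886 0.11510095713669743
  ray 0.5706 0.8203518 [0.681964   0.73138577 0.37202013 0.08610591] 0.3549926017770814 0.3957283042825295 0.06734650680468951 0.11307540388412063
```

```bash
cat >> h.py <<'E'
def tool(yaw,tilt):
    """closing line along -x of a frame yawed by yaw; tilt>0 points fingers to that frame's +y, from straight down"""
    z=np.array([0,np.sin(tilt),-np.cos(tilt)]); y=np.array([-1.,0,0]); M=np.stack([np.cross(y,z),y,z],1)
    return R.from_euler('z',yaw).as_matrix()@M
def to(grasp,M):
    s=robot.get_state(); p=np.array(s['tcp_pos']); T=R.from_quat(np.roll(s['tool_rot'],-1)).as_matrix()
    D=T.T@(np.array(grasp)+.019*M[:,2]-p); rv=R.from_matrix(T.T@M).as_rotvec()
    print("d",D.round(4),"rv",rv.round(3),"rows>=",round(max(np.linalg.norm(D)/.0625,np.linalg.norm(rv)/.188),1),"j",np.round(s['joints'],2),"t",round(s['time_s'],2))
E
python3 - <<'E'
from h import *
to((.5,.1,.33),tool(0,-.3)); to((.584,.03,.28),tool(0,-1.02))
E
```

```text
d [ 0.4472  0.3069 -0.102 ] rv [-0.187  0.258  1.25 ] rows>= 8.8 j [ 1.54  0.26  0.11 -0.   -1.42 -0.28] t 0.1
d [ 0.5519  0.3578 -0.0601] rv [-0.638  0.876  1.144] rows>= 10.6 j [ 1.54  0.26  0.11 -0.   -1.42 -0.28] t 0.1
```

```bash
python3 -m inch '[[0,0,-0.06,0,0,0],[0.11,0.077,-0.1,-0.04,0.06,0.3],[0.447,0.307,-0.102,-0.187,0.258,1.25],[0.447,0.307,-0.102,-0.187,0.258,1.25],[0.447,0.307,-0.102,-0.187,0.258,1.25],[0.447,0.307,-0.102,-0.187,0.258,1.25],[0.447,0.307,-0.102,-0.187,0.258,1.25],[0.447,0.307,-0.102,-0.187,0.258,1.25],[0.447,0.307,-0.102,-0.187,0.258,1.25],[0.447,0.307,-0.102,-0.187,0.258,1.25]]' 0.085
python3 - <<'E'
from h import *
to((.5,.1,.33),tool(0,-.3)); to((.584,.03,.28),tool(0,-1.02))
E
```

```text
time_s: 1.35
tcp_pos: [0.5008, 0.0925, 0.3116]
tool_rot: [-0.105, -0.699, 0.7, -0.105]
force: [0.2, 1.6, -0.5]
gripper_width: 0.0851
grip_force: 0.0
d [-0.0017  0.0008 -0.0008] rv [ 0.001  0.001 -0.001] rows>= 0.0 j [ 0.67  0.23  0.2   0.24 -1.72 -0.66] t 1.35
d [ 0.0629 -0.0833  0.0628] rv [ 0.001  0.721 -0.001] rows>= 3.8 j [ 0.67  0.23  0.2   0.24 -1.72 -0.66] t 1.35
```

```bash
python3 -m inch '[[0.063,-0.083,0.063,0,0.72,0],[0.063,-0.083,0.063,0,0.72,0],[0.063,-0.083,0.063,0,0.72,0],[0.063,-0.083,0.063,0,0.72,0],[0.063,-0.083,0.063,0,0.72,0]]'
python3 - <<'E'
from h import *
M=tool(0,-1.02); g=np.array([.584,-.098,.036])
to((.584,.03,.28),M); to(g-.1*M[:,2],M);to(g,M)
E
```

```text
time_s: 1.98
tcp_pos: [0.5823, 0.0166, 0.2668]
tool_rot: [0.348, 0.618, -0.615, 0.345]
force: [-0.8, -0.2, -0.3]
gripper_width: 0.0851
grip_force: 0.0
d [ 0.0043 -0.0017  0.0007] rv [ 0.002 -0.004  0.007] rows>= 0.1 j [ 0.7   0.55 -0.01  0.72 -1.77 -0.85] t 1.98
d [-0.1372 -0.003   0.1368] rv [ 0.002 -0.004  0.007] rows>= 3.1 j [ 0.7   0.55 -0.01  0.72 -1.77 -0.85] t 1.98
d [-0.1377 -0.0032  0.2368] rv [ 0.002 -0.004  0.007] rows>= 4.4 j [ 0.7   0.55 -0.01  0.72 -1.77 -0.85] t 1.98
```

```bash
python3 -m inch '[[-0.137,-0.003,0.137,0,0,0.007],[-0.137,-0.003,0.137,0,0,0.007],[-0.137,-0.003,0.137,0,0,0.007],[-0.137,-0.003,0.137,0,0,0.007],[-0.137,-0.003,0.137,0,0,0.007]]'
python3 - <<'E'
from h import *
M=tool(0,-1.02); g=np.array([.584,-.098,.036])
to(g-.1*M[:,2],M);to(g,M)
for n in ("scene","top"):
    im,d=robot.get_image(n); cv2.imwrite(f"pics/{n}1.png",im)
a=cv2.imread("pics/top1.png")[80:240,250:450]; b=cv2.imread("pics/scene1.png")[100:260,200:400]
cv2.imwrite("pics/pre.png",cv2.resize(np.hstack([a,b]),None,fx=2,fy=2,interpolation=cv2.INTER_CUBIC))
E
```

```text
time_s: 2.6
tcp_pos: [0.5874, -0.0281, 0.0841]
tool_rot: [-0.342, -0.615, 0.62, -0.347]
force: [0.4, 0.9, 1.5]
gripper_width: 0.0846
grip_force: 0.0
d [-0.0043  0.0035  0.0038] rv [-0.002  0.003 -0.01 ] rows>= 0.1 j [ 0.64  0.69 -0.27  0.76 -1.43 -1.09] t 2.6
d [-0.004   0.0037  0.1038] rv [-0.002  0.003 -0.01 ] rows>= 1.7 j [ 0.64  0.69 -0.27  0.76 -1.43 -1.09] t 2.6
```

View pics/pre.png

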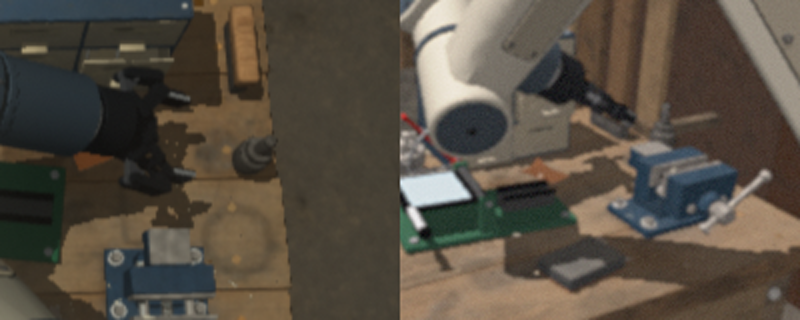

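The left half shows the open fingers, with tips at (185,97) and (190,177), straddling the chuck at (255,150). The right half shows the gripper clear of the vice and the cabinet. I'll move in and close.

```bash
python3 -m inch '[[-0.002,0.003,0.03,0,0,-0.01],[-0.004,0.0035,0.06,0,0,-0.01],[-0.004,0.0035,0.09,0,0,-0.01],[-0.004,0.0035,0.104,0,0,-0.01],[-0.004,0.0035,0.104,0,0,-0.01]]'
python3 -m inch '[[0,0,0,0,0,0],[0,0,0,0,0,0],[0,0,0,0,0,0],[0,0,0,0,0,0],[0,0,0,0,0,0],[0,0,0,0,0,0]]' 0.03
python3 - <<'E'
from h import *
M=tool(0,-1.02); g=np.array([.584,-.098,.036]); to(g,M); to(g+[0,0,.12],M)
E
```

```text
time_s: 3.32
tcp_pos: [0.5833, -0.1151, 0.0249]
tool_rot: [0.344, 0.618, -0.617, 0.345]
force: [0.5, 0.0, 1.0]
gripper_width: 0.0854
grip_force: 0.0
time_s: 4.08
tcp_pos: [0.5836, -0.1146, 0.0248]
tool_rot: [0.344, 0.618, -0.616, 0.345]
force: [0.4, 2.5, 5.5]
gripper_width: 0.0371
grip_force: 57.5
d [ 0.0009 -0.0004 -0.001 ] rv [-0.002  0.001  0.002] rows>= 0.0 j [ 0.5   0.71 -0.44  0.91 -1.25 -1.19] t 4.08
d [ 0.1031 -0.0004 -0.064 ] rv [-0.002  0.001  0.002] rows>= 1.9 j [ 0.5   0.71 -0.44  0.91 -1.25 -1.19] t 4.08
```

```bash
python3 - <<'E'
from h import *
C={}
for n in ("scene","top"):
    im,d=robot.get_image(n); C[n]=(im,cloud(n,d))
a=C["top"][0][110:200,320:420]; b=C["scene"][0][130:220,280:380]
cv2.imwrite("pics/grip.png",cv2.resize(np.hstack([a,b]),None,fx=4,fy=4,interpolation=cv2.INTER_CUBIC))
print(proj("top",(.584,-.098,.102)),proj("scene",(.584,-.098,.102)),proj("top",(.584,-.098,.036)))
E
```

```text
[384.81837809 149.40186919] [333.13427364 151.2561597 ] [375.04916518 157.45314119]
```

View pics/grip.png

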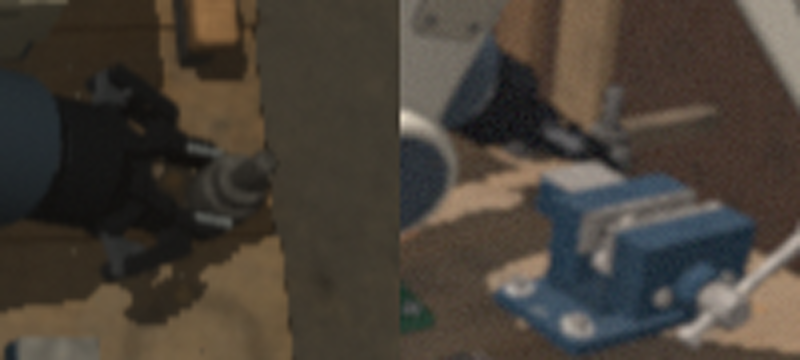

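The arbor top is at crop (262,158), where it was predicted, so the chuck is upright. The pad tips are at (215,152) and (230,220), against the body. I'll lift a little and check that it holds.

```bash
python3 -m inch '[[0.009,0,-0.005,0,0,0],[0.026,0,-0.016,0,0,0],[0.026,0,-0.016,0,0,0],[0.026,0,-0.016,0,0,0]]'
python3 - <<'E'
from h import *
C={}
for n in ("scene","top"):
    im,d=robot.get_image(n); C[n]=(im,cloud(n,d))
a=C["top"][0][110:200,320:420]; b=C["scene"][0][130:220,280:380]
cv2.imwrite("pics/grip2.png",cv2.resize(np.hstack([a,b]),None,fx=4,fy=4,interpolation=cv2.INTER_CUBIC))
x=C["top"][1][110:200,350:400].reshape(-1,3); 
for lo,hi in((.11,.125),(.123,.14)):
    w=x[(x[:,2]>lo)&(x[:,2]<hi)&(x[:,1]<-.08)]; print(len(w),w.mean(0).round(4),w.max(0).round(4))
M=tool(0,-1.02); to((.584,-.098,.2),M)
E
```

```text
time_s: 4.68
tcp_pos: [0.5825, -0.1152, 0.0542]
tool_rot: [0.345, 0.618, -0.617, 0.344]
force: [-0.3, 0.4, -4.9]
gripper_width: 0.0369
grip_force: 57.9
24 [ 0.5795 -0.097   0.1172] [ 0.5881 -0.0925  0.1237]
38 [ 0.5817 -0.1006  0.1298] [ 0.5877 -0.0942  0.1331]
d [ 0.1153 -0.0013 -0.0724] rv [0.    0.002 0.003] rows>= 2.2 j [ 0.51  0.67 -0.43  0.89 -1.29 -1.14] t 4.78
```

View pics/grip2.png

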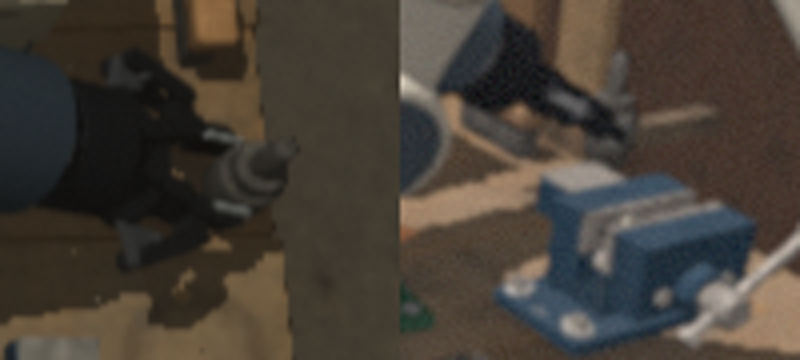

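The chuck came up upright with the gripper and did not slip: its arbor top is at crop (285,145), z about 0.131. Now I'll carry it over and rotate it.

```bash
python3 - <<'E'
from h import *
to((.582,-.098,.2),tool(0,-1.02)); to((.55,.03,.27),tool(-.05,-.5)); to((.5242,.2015,.16),tool(-.117,.55))
E
```

```text
d [ 0.1153  0.0007 -0.0724] rv [0.    0.002 0.003] rows>= 2.2 j [ 0.51  0.67 -0.43  0.89 -1.29 -1.14] t 4.78
d [ 0.0981  0.0331 -0.2206] rv [-0.034 -0.518  0.04 ] rows>= 3.9 j [ 0.51  0.67 -0.43  0.89 -1.29 -1.14] t 4.78
d [-0.0952  0.0567 -0.3252] rv [-0.028 -1.566  0.129] rows>= 8.4 j [ 0.51  0.67 -0.43  0.89 -1.29 -1.14] t 4.78
```

```bash
python3 -m inch '[[0.04,0,-0.025,0,0,0],[0.08,0,-0.05,0,0,0],[0.115,0,-0.08,0,0,0],[0.112,0.008,-0.12,-0.008,-0.13,0.01],[0.107,0.016,-0.155,-0.017,-0.26,0.02],[0.102,0.025,-0.19,-0.025,-0.39,0.03],[0.098,0.033,-0.22,-0.034,-0.518,0.04],[0.098,0.033,-0.22,-0.034,-0.518,0.04]]'
python3 - <<'E'
from h import *
to((.5242,.2015,.16),tool(-.117,.55))
E
```

```text
time_s: 5.78
tcp_pos: [0.5504, 0.0208, 0.2557]
tool_rot: [-0.177, -0.667, 0.703, -0.172]
force: [0.1, -0.3, -4.1]
gripper_width: 0.0369
grip_force: 58.2
d [-0.2194  0.0352  0.0079] rv [-0.004 -1.047  0.07 ] rows>= 5.6 j [ 0.59  0.34  0.08  0.4  -1.62 -0.69] t 5.78
```

```bash
python3 -m inch '[[-0.03,0.005,0,0,-0.15,0.01],[-0.06,0.01,0,0,-0.3,0.02],[-0.09,0.014,0,0,-0.45,0.03],[-0.12,0.019,0,0,-0.6,0.04],[-0.15,0.024,0,-0.002,-0.75,0.05],[-0.19,0.03,0.004,-0.003,-0.9,0.06],[-0.219,0.035,0.008,-0.004,-1.047,0.07],[-0.219,0.035,0.008,-0.004,-1.047,0.07],[-0.219,0.035,0.008,-0.004,-1.047,0.07]]'
python3 - <<'E'
from h import *
to((.5242,.2015,.16),tool(-.117,.55)); to((.5242,.2015,.055),tool(-.117,.55))
for n in ("scene","top"):
    im,d=robot.get_image(n); cv2.imwrite(f"pics/{n}3.png",im); np.save(f"{n}3.npy",d); 
a=cv2.imread("pics/top3.png")[110:230,170:330]; b=cv2.imread("pics/scene3.png")[100:220,170:330]
cv2.imwrite("pics/over.png",cv2.resize(np.hstack([a,b]),None,fx=2.5,fy=2.5,interpolation=cv2.INTER_CUBIC))
E
```

```text
time_s: 6.9
tcp_pos: [0.5243, 0.2087, 0.1403]
tool_rot: [0.198, -0.64, 0.72, 0.18]
force: [-0.0, 0.4, -3.8]
gripper_width: 0.0367
grip_force: 58.3
d [-0.0042 -0.0007 -0.0015] rv [ 0.005 -0.009 -0.003] rows>= 0.1 j [ 0.29  0.24 -0.04 -0.55 -1.14 -0.21] t 6.9
d [ 0.0499 -0.0013  0.0885] rv [ 0.005 -0.009 -0.003] rows>= 1.6 j [ 0.29  0.24 -0.04 -0.55 -1.14 -0.21] t 6.9
```

View pics/over.png

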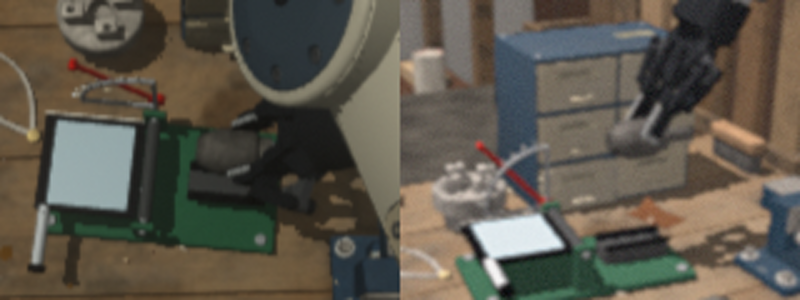

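The chuck is level above the cradle. In the left half its jaws end is at (200,145), facing the mirror, and the V at (215,185) lies below it. In the right half the gripper is clear of the arbor. I'll descend gently.

```bash
python3 -m inch '[[0.008,-0.001,0.02,0.005,-0.009,-0.003],[0.02,-0.001,0.04,0.005,-0.009,-0.003],[0.031,-0.001,0.058,0.005,-0.009,-0.003],[0.04,-0.001,0.073,0.005,-0.009,-0.003],[0.045,-0.001,0.08,0.005,-0.009,-0.003],[0.045,-0.001,0.08,0.005,-0.009,-0.003]]'
python3 - <<'E'
from h import *
to((.5242,.2015,.052),tool(-.117,.55))
E
```

```text
time_s: 7.75
tcp_pos: [0.5253, 0.2134, 0.0491]
tool_rot: [0.205, -0.639, 0.718, 0.182]
force: [0.0, 0.2, -4.2]
gripper_width: 0.0371
grip_force: 58.3
d [ 0.0087 -0.0003  0.0103] rv [-0.001  0.006  0.001] rows>= 0.2 j [ 0.28  0.34 -0.14 -0.63 -0.97 -0.06] t 7.75
```

```bash
python3 -m inch '[[0.003,0,0.003,0,0,0],[0.005,0,0.006,0,0,0],[0.006,0,0.008,0,0,0],[0.006,0,0.008,0,0,0]]'; python3 -m inch '[[0.001,0,0.001,0,0,0],[0.0015,0,0.002,0,0,0],[0.0015,0,0.002,0,0,0]]'
python3 - <<'E'
from h import *
to((.5242,.2015,.052),tool(-.117,.55))
E
```

```text
time_s: 8.25
tcp_pos: [0.5253, 0.2127, 0.0395]
tool_rot: [0.206, -0.639, 0.718, 0.182]
force: [-1.4, -0.1, -3.6]
gripper_width: 0.0371
grip_force: 58.3
time_s: 8.62
tcp_pos: [0.5255, 0.2125, 0.0383]
tool_rot: [0.206, -0.64, 0.718, 0.182]
force: [-3.2, -2.6, 4.4]
gripper_width: 0.0367
grip_force: 60.7
d [ 0.0023 -0.      0.0016] rv [-0.002  0.007  0.002] rows>= 0.0 j [ 0.27  0.35 -0.15 -0.65 -0.95 -0.03] t 8.62
```

```bash
python3 -m inch '[[0.0005,0.0008,0.001,0,0,0],[0.0005,0.0008,0.001,0,0,0],[0.0005,0.0008,0.001,0,0,0]]'; python3 -m inch '[[0,0,0,0,0,0],[0,0,0,0,0,0],[0,0,0,0,0,0],[0,0,0,0,0,0]]' 0.07
python3 -m inch '[[0,0,-0.02,0,0,0],[0,0,-0.05,0,0,0],[0,0,-0.09,0,0,0],[0,0,-0.13,0,0,0],[0,0,-0.17,0,0,0],[0,0,-0.17,0,0,0]]'
python3 - <<'E'
from h import *
for n in ("scene","top"):
    im,d=robot.get_image(n); cv2.imwrite(f"pics/{n}4.png",im); np.save(f"{n}4.npy",d); 
a=cv2.imread("pics/top4.png")[110:230,170:330]; b=cv2.imread("pics/scene4.png")[100:220,170:330]
cv2.imwrite("pics/laid.png",cv2.resize(np.hstack([a,b]),None,fx=2.5,fy=2.5,interpolation=cv2.INTER_CUBIC))
s=robot.get_state(); print(s['joints'])
E
```

```text
time_s: 9.0
tcp_pos: [0.5254, 0.2126, 0.0382]
tool_rot: [0.207, -0.64, 0.718, 0.181]
force: [-5.2, -3.9, 10.0]
gripper_width: 0.037
grip_force: 62.0
time_s: 9.5
tcp_pos: [0.5245, 0.2127, 0.0359]
tool_rot: [0.206, -0.639, 0.718, 0.182]
force: [1.0, -0.9, 0.4]
gripper_width: 0.0704
grip_force: 0.0
time_s: 10.25
tcp_pos: [0.5156, 0.1224, 0.1834]
tool_rot: [0.208, -0.639, 0.718, 0.18]
force: [0.0, 0.0, -1.5]
gripper_width: 0.0701
grip_force: 0.0
[ 0.10942659  0.19122972  0.00913248 -0.56425698 -1.29558706 -0.09500538]
```

View pics/laid.png

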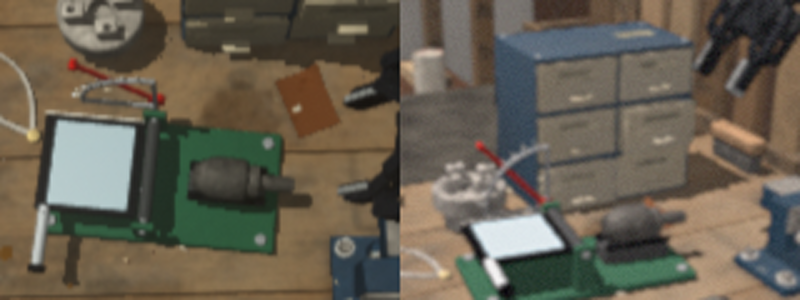

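The chuck is lying in the V: body at (225,180) and arbor at (280,185), with the jaws end facing the mirror. Now I'll measure the handle and the index arm from the unobstructed views.

```bash
cat > idx.py <<'E'
from h import *
a=-.117; ex=np.array([np.cos(a),np.sin(a),0]); ey=np.array([-ex[1],ex[0],0])
H=np.array([.5242,.2015,.055])+.08*ey
def fit(n,k,draw=None):
    I=cv2.imread(f"pics/{n}{k}.png"); C=cloud(n,np.load(f"{n}{k}.npy")); Q=(C-H)@np.stack([ex,ey,[0,0,1]],1)
    h=cv2.cvtColor(I,cv2.COLOR_BGR2HSV); rm=(cv2.inRange(h,(0,110,50),(8,255,255))|cv2.inRange(h,(172,110,50),(180,255,255)))>0
    rm&=(np.abs(Q[...,0]-.075)<.03)&(np.abs(Q[...,1]-.05)<.08)&(Q[...,2]>-.01)&(Q[...,2]<.12)
    w=Q[rm]; r=np.hypot(w[:,1],w[:,2]); print(n,"red",len(w),"rmax",r.max(),"x",np.median(w[:,0]))
    for lo,hi in((.03,.06),(.06,.09),(.09,.12)):
        s=(r>lo)&(r<hi); print("   r",lo,"ang",np.median(np.arctan2(w[s,2],w[s,1])).round(3),end='')
    f=cv2.fitLine(w[:,1:].astype(np.float32),cv2.DIST_HUBER,0,.01,.01).ravel(); print("  line",np.arctan(f[1]/f[0]).round(4),f.round(4))
    return I,Q,h
if __name__=="__main__":
    for n in("top","scene"):
        I,Q,h=fit(n,4)
        m=(np.abs(Q[...,0]+.085)<.03)&(np.abs(Q[...,1]-.1)<.03)&(np.abs(Q[...,2])<.025); w=Q[m]
        for x0 in(-.11,-.1,-.09,-.08,-.07,-.06):
            s=w[np.abs(w[:,0]-x0)<.005]; print("  rod x",x0,len(s),s[:,1].min().round(4),s[:,1].max().round(4),"zmax",s[:,2].max().round(4)) if len(s) else 0
        m=(np.abs(Q[...,0])<.045)&(np.abs(Q[...,1]-.06)<.06)&(Q[...,2]>-.02)&(Q[...,2]<.03); w=Q[m]; A=np.c_[w[:,:2],np.ones(len(w))]
        print("  flap plane",np.linalg.lstsq(A,w[:,2],rcond=None)[0],"y",w[:,1].min(),w[:,1].max())
    print("handle",H+.1*ey-.077*ex)
    to(H+.1*ey-.077*ex+[0,0,.12],tool(a+np.pi/2,0))
E
python3 idx.py
```

```text
top red 81 rmax 0.11624761961639983 x 0.0737541727285931
   r 0.03 ang 0.892   r 0.06 ang 0.851   r 0.09 ang 0.849  line 0.8237 [0.6795 0.7337 0.0231 0.0287]
  rod x -0.11 23 0.0919 0.1074 zmax 0.0099
  rod x -0.1 19 0.094 0.1037 zmax 0.0098
  rod x -0.09 19 0.0946 0.1049 zmax 0.0097
  rod x -0.08 18 0.094 0.1058 zmax 0.0078
  rod x -0.07 20 0.0944 0.1053 zmax 0.0073
  rod x -0.06 18 0.0938 0.1034 zmax 0.0077
  flap plane [-0.00024096 -0.00508204  0.00392234] y 1.0695491026999671e-05 0.10962668636809397
scene red 68 rmax 0.11627996846670541 x 0.07339770756758826
   r 0.03 ang 0.797   r 0.06 ang 0.801   r 0.09 ang 0.811  line 0.8234 [0.6797 0.7335 0.0426 0.0439]
  rod x -0.11 42 0.0934 0.1094 zmax 0.008
  rod x -0.1 6 0.0974 0.1057 zmax 0.0051
  rod x -0.09 10 0.0987 0.1061 zmax 0.0053
  rod x -0.08 10 0.0966 0.1067 zmax 0.0054
  rod x -0.07 11 0.0955 0.1059 zmax 0.0061
  rod x -0.06 9 0.0967 0.1063 zmax 0.0046
  flap plane [ 0.00102133 -0.01085353  0.00276597] y 1.6865643461852644e-05 0.11119049606898936
handle [0.46873841 0.38925785 0.055     ]
d [-0.2067  0.0758  0.1571] rv [-0.437  0.435 -1.526] rows>= 8.8 j [ 0.11  0.19  0.01 -0.56 -1.3  -0.1 ] t 10.35
```

```bash
python3 -m inch '[[-0.042,0,-0.068,0,0,0],[-0.042,0,-0.068,0,0,0],[-0.12,0.04,0.02,-0.1,0.1,-0.4],[-0.207,0.076,0.1,-0.437,0.435,-1.526],[-0.207,0.076,0.11,-0.437,0.435,-1.526],[-0.207,0.076,0.13,-0.437,0.435,-1.526],[-0.207,0.076,0.157,-0.437,0.435,-1.526],[-0.207,0.076,0.157,-0.437,0.435,-1.526],[-0.207,0.076,0.157,-0.437,0.435,-1.526],[-0.207,0.076,0.157,-0.437,0.435,-1.526]]' 0.05
cat > m.py <<'E'
import sys; from idx import *
th,up=float(sys.argv[1]),float(sys.argv[2]); to(H+.1*np.cos(th)*ey-.077*ex+np.array([0,0,.1*np.sin(th)+up]),tool(a+np.pi/2,0))
E
python3 m.py 0 .12; python3 m.py 0 0
```

```text
time_s: 11.6
tcp_pos: [0.4677, 0.3898, 0.1544]
tool_rot: [-0.019, 0.992, -0.122, -0.018]
force: [0.5, -0.1, -0.2]
gripper_width: 0.05
grip_force: 0.0
d [ 0.001   0.0002 -0.0017] rv [-0.036  0.039 -0.128] rows>= 0.7 j [ 0.92  0.39  0.18 -0.05 -1.34  0.42] t 11.6
d [0.0059 0.0042 0.1181] rv [-0.036  0.039 -0.128] rows>= 1.9 j [ 0.92  0.39  0.18 -0.05 -1.34  0.42] t 11.6
```

```bash
python3 -m inch '[[0.001,0,0.01,-0.036,0.039,-0.128],[0.003,0.002,0.05,-0.036,0.039,-0.128],[0.005,0.004,0.09,-0.036,0.039,-0.128],[0.006,0.004,0.118,-0.036,0.039,-0.128],[0.006,0.004,0.118,-0.036,0.039,-0.128],[0.006,0.004,0.118,-0.036,0.039,-0.128]]'
python3 m.py 0 0
```

```text
time_s: 12.35
tcp_pos: [0.4701, 0.3899, 0.0388]
tool_rot: [-0.002, 0.998, -0.062, 0.001]
force: [-0.9, 0.4, 0.1]
gripper_width: 0.05
grip_force: 0.0
d [-0.0012  0.0008  0.0027] rv [-0.004 -0.002 -0.006] rows>= 0.1 j [ 0.95  0.47 -0.02 -0.   -1.07  0.5 ] t 12.35
```

```bash
python3 -m inch '[[-0.001,0.001,0.002,0,0,0],[-0.001,0.001,0.002,0,0,0]]'; python3 -m inch '[[0,0,0,0,0,0],[0,0,0,0,0,0],[0,0,0,0,0,0],[0,0,0,0,0,0],[0,0,0,0,0,0],[0,0,0,0,0,0]]' 0
for t in 0 0.2 0.4 0.6 0.823; do python3 m.py $t 0; done
```

```text
time_s: 12.6
tcp_pos: [0.4688, 0.3888, 0.0368]
tool_rot: [-0.002, 0.998, -0.062, 0.001]
force: [0.6, -0.1, 0.2]
gripper_width: 0.0499
grip_force: 0.0
time_s: 13.35
tcp_pos: [0.4688, 0.389, 0.0364]
tool_rot: [-0.002, 0.998, -0.062, 0.001]
force: [-0.5, 2.7, 2.8]
gripper_width: 0.006
grip_force: 52.8
d [-0.0001 -0.0002  0.0004] rv [-0.004 -0.001 -0.007] rows>= 0.0 j [ 0.95  0.47 -0.03 -0.   -1.07  0.5 ] t 13.35
d [-0.0001  0.0017 -0.0195] rv [-0.004 -0.001 -0.007] rows>= 0.3 j [ 0.95  0.47 -0.03 -0.   -1.07  0.5 ] t 13.35
d [-0.      0.0075 -0.0386] rv [-0.004 -0.001 -0.007] rows>= 0.6 j [ 0.95  0.47 -0.03 -0.   -1.07  0.5 ] t 13.35
d [ 0.0001  0.017  -0.0561] rv [-0.004 -0.001 -0.007] rows>= 0.9 j [ 0.95  0.47 -0.03 -0.   -1.07  0.5 ] t 13.35
d [ 0.0002  0.0315 -0.0731] rv [-0.004 -0.001 -0.007] rows>= 1.3 j [ 0.95  0.47 -0.03 -0.   -1.07  0.5 ] t 13.35
```

The opening reads 6 mm under on the 12 mm rod, the same as it did on the chuck, so this is a good grip. I'll swing the flap up along the arc.

```bash
python3 -m inch '[[0,0.0005,-0.01,0,0,0],[0,0.002,-0.02,0,0,0],[0,0.0046,-0.03,0,0,0],[0,0.0083,-0.04,0,0,0],[0,0.0134,-0.05,0,0,0],[0,0.02,-0.06,0,0,0],[0,0.0255,-0.067,0,0,0],[0,0.0315,-0.073,0,0,0],[0,0.0315,-0.073,0,0,0],[0,0.0315,-0.073,0,0,0]]'
cat > chk.py <<'E'
import sys; from idx import *
k=sys.argv[1]
for n in("top","scene"):
    im,d=robot.get_image(n); cv2.imwrite(f"pics/{n}{k}.png",im); np.save(f"{n}{k}.npy",d)
    I,Q,h=fit(n,k); r=np.hypot(Q[...,1],Q[...,2]); an=np.arctan2(Q[...,2],Q[...,1])
    face=(I.min(2)>110)&(h[...,1]<90)&(np.abs(Q[...,0])<.035)&(r>.02)&(r<.1)&(np.abs(an-.82)<.25); w=Q[face]
    if len(w)>30:
        f=cv2.fitLine(w[:,1:].astype(np.float32),cv2.DIST_HUBER,0,.01,.01).ravel(); print("  face",len(w),"ang",np.arctan(f[1]/f[0]),f.round(4))
s=robot.get_state(); T=R.from_quat(np.roll(s['tool_rot'],-1)).as_matrix(); g=(np.array(s['tcp_pos'])-.019*T[:,2]-H)
print("rod from arm: ang",np.arctan2(g[2],g@ey),"r",np.hypot(g[2],g@ey),s['time_s'])
a_=cv2.imread(f"pics/top{k}.png")[110:230,170:330]; b=cv2.imread(f"pics/scene{k}.png")[100:220,170:330]
cv2.imwrite(f"pics/m{k}.png",cv2.resize(np.hstack([a_,b]),None,fx=2.5,fy=2.5,interpolation=cv2.INTER_CUBIC))
E
python3 chk.py 5
```

```text
time_s: 14.6
tcp_pos: [0.4645, 0.3569, 0.1086]
tool_rot: [-0.001, 0.998, -0.062, 0.0]
force: [-0.2, -0.3, -0.7]
gripper_width: 0.0002
grip_force: 0.0
top red 82 rmax 0.1158076954949037 x 0.07377750945589903
   r 0.03 ang 0.874   r 0.06 ang 0.847   r 0.09 ang 0.852  line 0.8161 [0.685  0.7285 0.0404 0.0474]
scene red 10 rmax 0.11314908303397211 x 0.07376775787165885
   r 0.03 ang nan   r 0.06 ang 0.807   r 0.09 ang 0.786  line 0.8117 [0.6883 0.7255 0.0292 0.029 ]
rod from arm: ang 0.8218133975231381 r 0.09898675593809149 14.7
  return _methods._mean(a, axis=axis, dtype=dtype,
  ret = ret.dtype.type(ret / rcount)
```

View pics/m5.png

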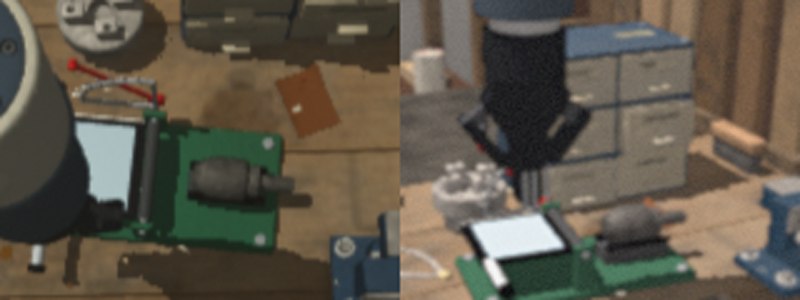

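The left half shows the handle still down at (38,255). The right half shows the flap level again and the closed finger tips at about (530,200), so the rod slipped out of the fingers. I'll find where the tips really are compared with the reported TCP.

```bash
python3 - <<'E'
from h import *
p=np.array([.4645,.3569,.1086]); print("scene tcp",proj("scene",p),"grasp",proj("scene",p+[0,0,.019])); print("top tcp",proj("top",p))
im=cv2.imread("pics/scene5.png"); C=cloud("scene",np.load("scene5.npy"))
u0,v0=np.round(proj("scene",p)).astype(int)
for v in range(v0-16,v0+12,2): print(v,[(C[v,u,:].round(3)).tolist()+[int(im[v,u].mean())] for u in (u0-4,u0,u0+4)])
s=robot.get_state(); print(s['gripper_width'],s['tcp_pos'])
cv2.imwrite("pics/tip.png",cv2.resize(im[135:215,180:280],None,fx=7,fy=7,interpolation=cv2.INTER_CUBIC))
# tip in the chuck grasp
print(proj("top",(.584,-.1146,.0248)),proj("top",(.584,-.098,.036)))
E
```

```text
scene tcp [221.18295357 188.66426568] grasp [221.0534332  181.62283713]
top tcp [195.87761307 201.72318113]
173 [[0.457, 0.37, 0.155, 38], [0.455, 0.361, 0.155, 79], [0.456, 0.35, 0.152, 61]]
175 [[0.46, 0.369, 0.149, 30], [0.454, 0.361, 0.15, 80], [0.456, 0.35, 0.147, 62]]
177 [[0.459, 0.37, 0.144, 33], [0.455, 0.361, 0.144, 83], [0.457, 0.349, 0.141, 62]]
179 [[0.459, 0.37, 0.139, 56], [0.452, 0.362, 0.14, 81], [0.455, 0.351, 0.137, 72]]
181 [[0.742, 0.253, -0.002, 119], [0.452, 0.362, 0.135, 85], [0.612, 0.281, 0.055, 94]]
183 [[0.726, 0.26, -0.002, 120], [0.601, 0.299, 0.057, 130], [0.6, 0.286, 0.055, 99]]
185 [[0.713, 0.265, -0.003, 116], [0.588, 0.304, 0.057, 160], [0.585, 0.293, 0.056, 150]]
187 [[0.58, 0.32, 0.057, 217], [0.57, 0.312, 0.059, 227], [0.57, 0.3, 0.057, 234]]
189 [[0.567, 0.326, 0.057, 235], [0.561, 0.316, 0.058, 236], [0.559, 0.305, 0.057, 235]]
191 [[0.554, 0.331, 0.058, 234], [0.549, 0.321, 0.058, 236], [0.548, 0.31, 0.056, 235]]
193 [[0.546, 0.335, 0.056, 236], [0.541, 0.325, 0.056, 234], [0.534, 0.316, 0.058, 233]]
195 [[0.532, 0.34, 0.057, 234], [0.527, 0.331, 0.058, 234], [0.524, 0.32, 0.057, 233]]
197 [[0.521, 0.345, 0.057, 234], [0.517, 0.335, 0.057, 233], [0.513, 0.325, 0.057, 235]]
199 [[0.513, 0.349, 0.056, 236], [0.506, 0.34, 0.057, 235], [0.502, 0.331, 0.057, 226]]
-1.5544345839449078e-05 [0.46448016 0.35698536 0.10849617]
[379.82608874 158.57603711] [375.04916518 157.45314119]
```

View pics/tip.png

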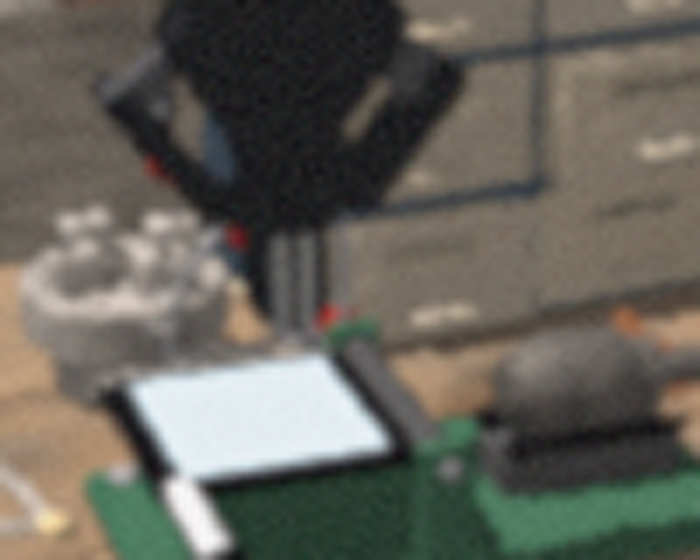

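The closed tips end at picture (295,330), row 182, but the reported TCP projects to row 189. So the tips really end about 17 mm short of the TCP, and I only pinched the rod at its edge. I'll regrip 15 mm deeper.

```bash
python3 m.py 0 0.05; python3 -m inch '[[0,-0.01,0,0,0,0],[0,-0.0315,0,0,0,0],[0,-0.0315,0,0,0,0],[0,-0.0315,0,0,0,0],[0,-0.0315,0,0,0,0]]' 0.05
python3 m.py 0 -0.015
```

```text
d [ 0.0002 -0.0325  0.0226] rv [-0.003 -0.    -0.007] rows>= 0.6 j [ 0.92  0.37  0.01 -0.   -1.21  0.53] t 14.7
time_s: 15.32
tcp_pos: [0.4685, 0.388, 0.109]
tool_rot: [-0.002, 0.998, -0.062, 0.0]
force: [-0.1, 0.2, -0.0]
gripper_width: 0.0496
grip_force: 0.0
d [ 0.    -0.001  0.088] rv [-0.003 -0.001 -0.007] rows>= 1.4 j [ 0.95  0.41  0.08 -0.   -1.23  0.5 ] t 15.32
```

```bash
python3 -m inch '[[0,0,0.025,0,0,0],[0,-0.001,0.05,0,0,0],[0,-0.001,0.075,0,0,0],[0,-0.001,0.088,0,0,0],[0,-0.001,0.088,0,0,0]]'; python3 -m inch '[[0,0,0,0,0,0],[0,0,0,0,0,0],[0,0,0,0,0,0],[0,0,0,0,0,0],[0,0,0,0,0,0],[0,0,0,0,0,0]]' 0
python3 m.py 0 -.015; python3 m.py .823 -.015
```

```text
time_s: 15.95
tcp_pos: [0.4685, 0.3889, 0.0205]
tool_rot: [-0.001, 0.998, -0.062, 0.0]
force: [-0.3, -0.1, 0.5]
gripper_width: 0.0497
grip_force: 0.0
time_s: 16.7
tcp_pos: [0.4692, 0.3892, 0.0223]
tool_rot: [-0.002, 0.998, -0.062, 0.001]
force: [-0.7, -2.8, 4.6]
gripper_width: 0.0096
grip_force: 58.7
d [-0.0004 -0.0001  0.0013] rv [-0.003 -0.002 -0.007] rows>= 0.0 j [ 0.95  0.49 -0.05  0.   -1.04  0.5 ] t 16.7
d [-0.0001  0.0317 -0.0722] rv [-0.003 -0.002 -0.007] rows>= 1.3 j [ 0.95  0.49 -0.05  0.   -1.04  0.5 ] t 16.7
```

```bash
python3 -m inch '[[0,0,0,0,0,0],[0,0,0,0,0,0],[0,0,0.004,0,0,0],[0,0,0.006,0,0,0],[0,0,0.006,0,0,0]]' 0.05; python3 -m inch '[[0,0,0,0,0,0],[0,0,0,0,0,0],[0,0,0,0,0,0],[0,0,0,0,0,0],[0,0,0,0,0,0],[0,0,0,0,0,0]]' 0
python3 m.py 0 -.021; python3 - <<'E'
from h import *
im,d=robot.get_image("scene"); C=cloud("scene",d); s=robot.get_state(); p=np.array(s['tcp_pos'])
print("tcp px",proj("scene",p),"force",s['force'],s['moment'])
cv2.imwrite("pics/tip2.png",cv2.resize(im[140:230,170:260],None,fx=6.5,fy=6.5,interpolation=cv2.INTER_CUBIC))
E
```

```text
time_s: 17.32
tcp_pos: [0.4686, 0.3894, 0.0146]
tool_rot: [-0.001, 0.998, -0.062, 0.0]
force: [0.3, -0.0, -0.2]
gripper_width: 0.05
grip_force: 0.0
time_s: 18.08
tcp_pos: [0.4688, 0.3892, 0.0152]
tool_rot: [-0.001, 0.998, -0.062, 0.0]
force: [-0.7, -3.3, 4.1]
gripper_width: 0.0105
grip_force: 58.6
d [-0.0001 -0.0001  0.0002] rv [-0.003 -0.001 -0.007] rows>= 0.0 j [ 0.95  0.49 -0.05 -0.   -1.02  0.5 ] t 18.07
tcp px [209.4436055  223.48870454] force [-0.98869185 -3.01306553  6.19911677] [-1.35360108  0.39306119  0.12095358]
```

View pics/tip2.png

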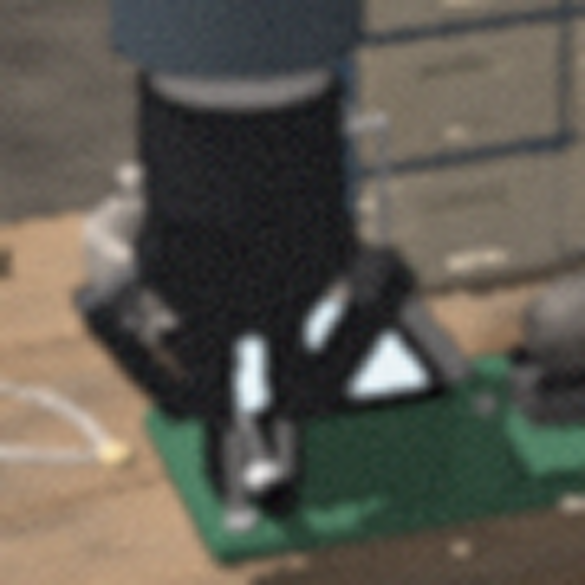

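That makes twelve pictures viewed, over the limit of 10. I lost count, so I won't view any more and will work from numbers only. This last one shows the rod end at (260,475), held about 14 mm above the finger tips at (265,510). I'll swing up in stages and check the opening each time.

```bash
python3 -m inch '[[0,0.0003,-0.007,0,0,0],[0,0.001,-0.014,0,0,0],[0,0.0022,-0.021,0,0,0],[0,0.004,-0.028,0,0,0],[0,0.004,-0.028,0,0,0]]'; python3 m.py .823 -.021
python3 - <<'E'
import idx
from idx import *
for n in("top","scene"):
    im,d=robot.get_image(n); cv2.imwrite(f"pics/{n}6.png",im); np.save(f"{n}6.npy",d); Q=(cloud(n,d)-H)@np.stack([ex,ey,[0,0,1]],1)
    f=(im.min(2)>100)&(np.abs(Q[...,0])<.04)&(Q[...,1]>.01)&(Q[...,1]<.1)&(Q[...,2]>-.01)&(Q[...,2]<.09); w=Q[f]
    if len(w)>20: l=cv2.fitLine(w[:,1:].astype(np.float32),cv2.DIST_HUBER,0,.01,.01).ravel(); print(n,len(w),np.arctan(l[1]/l[0]),l.round(4))
E
```

```text
time_s: 18.75
tcp_pos: [0.4683, 0.3856, 0.0434]
tool_rot: [-0.002, 0.998, -0.062, 0.001]
force: [2.5, -0.7, -6.2]
gripper_width: 0.0102
grip_force: 58.5
d [ 0.0003  0.0281 -0.045 ] rv [-0.004 -0.001 -0.007] rows>= 0.8 j [ 0.95  0.46 -0.03 -0.   -1.08  0.5 ] t 18.75
top 954 0.27568325 [0.9622 0.2722 0.0534 0.0188]
scene 121 0.2686185 [0.9641 0.2654 0.0453 0.0146]
```

```bash
python3 -m inch '[[0,0.0024,-0.0072,0,0,0],[0,0.0055,-0.0146,0,0,0],[0,0.0092,-0.0217,0,0,0],[0,0.0135,-0.0285,0,0,0],[0,0.0182,-0.0349,0,0,0],[0,0.0235,-0.0409,0,0,0],[0,0.028,-0.0453,0,0,0],[0,0.028,-0.0453,0,0,0],[0,0.028,-0.0453,0,0,0]]'
cat > ang.py <<'E'
from idx import *
import sys
k=sys.argv[1]
for n in("top","scene"):
    im,d=robot.get_image(n); cv2.imwrite(f"pics/{n}{k}.png",im); np.save(f"{n}{k}.npy",d); I,Q,_=fit(n,k)
    f=(im.min(2)>100)&(np.abs(Q[...,0])<.04)&(Q[...,1]>.005)&(Q[...,1]<.1)&(Q[...,2]>-.01)&(Q[...,2]<.1); w=Q[f]
    if len(w)>20: l=cv2.fitLine(w[:,1:].astype(np.float32),cv2.DIST_HUBER,0,.01,.01).ravel(); print("  FLAP",len(w),np.arctan(l[1]/l[0]).round(4),l.round(4))
    c=(Q-[0,-.08,0]); m=(np.abs(c[...,0])<.03)&(c[...,1]>-.07)&(c[...,1]<.04)&(c[...,2]>0)&(c[...,2]<.04); print("  chuck",m.sum(),c[m].mean(0).round(4),c[m].max(0).round(4))
E
python3 ang.py 7 2>/dev/null; python3 m.py .823 -.021
```

```text
time_s: 19.98
tcp_pos: [0.4654, 0.36, 0.0902]
tool_rot: [-0.005, 0.998, -0.062, 0.002]
force: [-0.1, 7.5, 0.6]
gripper_width: 0.0099
grip_force: 58.8
top red 81 rmax 0.11581110378372357 x 0.07366424205369106
   r 0.03 ang 0.874   r 0.06 ang 0.847   r 0.09 ang 0.852  line 0.8156 [0.6855 0.7281 0.0408 0.0484]
  chuck 457 [-0.0022 -0.0058  0.0112] [0.0212 0.0353 0.0208]
scene red 18 rmax 0.10890892144958356 x 0.07282755357234272
   r 0.03 ang nan   r 0.06 ang 0.824   r 0.09 ang 0.809  line 0.8061 [0.6923 0.7216 0.0679 0.0717]
  FLAP 33 0.7894 [0.7043 0.7099 0.0264 0.0296]
  chuck 207 [-0.0096  0.0006  0.0087] [0.009  0.0374 0.0182]
d [-0.0001  0.0026  0.0019] rv [-0.009 -0.003 -0.007] rows>= 0.1 j [ 0.92  0.39 -0.02 -0.   -1.16  0.53] t 20.07
```

```bash
cat > fl.py <<'E'
from idx import *
import sys
k=sys.argv[1]
for n in("top","scene"):
    I=cv2.imread(f"pics/{n}{k}.png"); Q=(cloud(n,np.load(f"{n}{k}.npy"))-H)@np.stack([ex,ey,[0,0,1]],1)
    for lo,hi in((-.045,0),(0,.045)):
        th=.8; nrm=Q[...,2]*np.cos(th)-Q[...,1]*np.sin(th); al=Q[...,1]*np.cos(th)+Q[...,2]*np.sin(th)
        m=(Q[...,0]>lo)&(Q[...,0]<hi)&(al>.02)&(al<.105)&(np.abs(nrm-.003)<.009); w=Q[m]
        if len(w)<15: print(n,lo,len(w)); continue
        l=cv2.fitLine(w[:,1:].astype(np.float32),cv2.DIST_HUBER,0,.01,.01).ravel(); print(n,lo,len(w),"flap",np.arctan(l[1]/l[0]).round(4),"normal offset med",np.median(nrm[m]).round(4),"al",np.percentile(al[m],[2,98]).round(3),"grey",I[m].mean().round())
E
python3 fl.py 7
```

```text
top -0.045 340 flap 0.7909 normal offset med 0.0033 al [0.021 0.082] grey 105.0
top 0 473 flap 0.7863 normal offset med 0.003 al [0.021 0.101] grey 100.0
scene -0.045 26 flap 0.7878 normal offset med 0.0016 al [0.021 0.086] grey 118.0
scene 0 17 flap 0.7811 normal offset med 0.0014 al [0.022 0.104] grey 112.0
```

```bash
python3 - <<'E'
from idx import *
B=np.stack([ex,ey,[0,0,1]],1)
def red(n,k):
    I=cv2.imread(f"pics/{n}{k}.png"); Q=(cloud(n,np.load(f"{n}{k}.npy"))-H)@B; h=cv2.cvtColor(I,cv2.COLOR_BGR2HSV)
    m=((h[...,0]<9)|(h[...,0]>171))&(h[...,1]>100)&(h[...,2]>45)&(np.abs(Q[...,0]-.075)<.025)&(Q[...,2]>-.01); return m,Q
rays=[]
for n in("top","scene"):
    m,Q=red(n,4); r=np.hypot(Q[...,1],Q[...,2]); b=m&(r>.1)&(r<.13); v,u=np.nonzero(b); print(n,"ball px",len(u),u.mean(),v.mean(),Q[b].mean(0).round(4))
    K,Rm,t=cal(n); d=Rm.T@np.linalg.inv(K)@[u.mean(),v.mean(),1]; d/=np.linalg.norm(d); rays.append((-Rm.T@t,d))
    w=Q[m&(r>.02)&(r<.1)]; s=w[:,1]*.68+w[:,2]*.733; nn=w[:,2]*.68-w[:,1]*.733
    p=np.polyfit(s,nn,1); print("  slope->ang",np.arctan2(.733,.68)+np.arctan(p[0]),"offset at hinge",p[1].round(4),len(w))
A=sum(np.eye(3)-np.outer(d,d) for _,d in rays); c=sum((np.eye(3)-np.outer(d,d))@o for o,d in rays); X=np.linalg.solve(A,c); q=(X-H)@B
print("tip",q,"ang",np.arctan2(q[2],q[1]),"r",np.hypot(q[1],q[2]))
E
```

```text
top ball px 20 199.55 135.5 [0.0742 0.0733 0.0824]
  slope->ang 0.7878455424437993 offset at hinge 0.0045 37
scene ball px 14 202.64285714285714 158.92857142857142 [0.0721 0.075  0.0793]
  slope->ang 0.8194371704257009 offset at hinge -0.0012 44
tip [0.07587497 0.07412024 0.07781467] ang 0.8097092386849366 r 0.10746596629212803
```

```bash
python3 -m inch '[[0,0,-0.001,0,0,0],[0,0,-0.002,0,0,0],[0,0,-0.0025,0,0,0],[0,0,-0.0025,0,0,0],[0,0,-0.0025,0,0,0],[0,0,-0.0025,0,0,0]]'
python3 ang.py 8 >/dev/null 2>&1; python3 fl.py 8; python3 m.py .823 -.021
```

```text
time_s: 20.82
tcp_pos: [0.4652, 0.3585, 0.092]
tool_rot: [-0.003, 0.998, -0.062, 0.001]
force: [0.3, 4.8, 3.7]
gripper_width: 0.0101
grip_force: 58.8
top -0.045 334 flap 0.8185 normal offset med 0.0041 al [0.021 0.082] grey 103.0
top 0 468 flap 0.8054 normal offset med 0.0044 al [0.022 0.101] grey 98.0
scene -0.045 23 flap 0.8077 normal offset med 0.0025 al [0.021 0.082] grey 118.0
scene 0 11
d [-0.0001  0.001   0.0037] rv [-0.006 -0.002 -0.007] rows>= 0.1 j [ 0.92  0.38 -0.01 -0.   -1.17  0.53] t 20.93
```

```bash
python3 -m inch '[[0,0,0,0,0,0],[0,0,0,0,0,0],[0,0,0,0,0,0],[0,0,0,0,0,0],[0,0,0,0,0,0],[0,0,0,0,0,0],[0,0,0,0,0,0],[0,0,0,0,0,0]]'
sed -i 's/th=.8;/th=.82;/' fl.py; for k in 9 10 11; do python3 ang.py $k 2>/dev/null | grep -E "red|line|chuck"; python3 fl.py $k; done
python3 - <<'E'
from idx import *
a0,b0=cv2.imread("pics/top0.png"),cv2.imread("pics/top11.png")
for nm,(y0,y1,x0,x1) in dict(pad=(225,275,228,292),marker=(160,210,110,168)).items(): print(nm,"mean abs diff",cv2.absdiff(a0[y0:y1,x0:x1],b0[y0:y1,x0:x1]).mean())
E
```

```text
time_s: 21.92
tcp_pos: [0.4652, 0.3585, 0.092]
tool_rot: [-0.003, 0.998, -0.062, 0.001]
force: [0.5, 5.4, 3.1]
gripper_width: 0.0097
grip_force: 58.8
top red 83 rmax 0.11490728557443668 x 0.07358442113840478
   r 0.03 ang 0.873   r 0.06 ang 0.848   r 0.09 ang 0.848  line 0.8272 [0.6769 0.7361 0.0458 0.0532]
  chuck 464 [-0.0023 -0.0062  0.0111] [0.0216 0.0353 0.0216]
scene red 13 rmax 0.10818937031619431 x 0.07274518381477638
   r 0.03 ang nan   r 0.06 ang 0.826   r 0.09 ang 0.817  line 0.7915 [0.7028 0.7114 0.0669 0.0717]
  chuck 205 [-0.0092  0.0011  0.0088] [0.0089 0.0368 0.0181]
top -0.045 334 flap 0.809 normal offset med 0.0033 al [0.021 0.082] grey 103.0
top 0 465 flap 0.8061 normal offset med 0.0029 al [0.022 0.1  ] grey 99.0
scene -0.045 23 flap 0.8069 normal offset med 0.0017 al [0.021 0.082] grey 118.0
scene 0 11
top red 85 rmax 0.11609188785100694 x 0.07388372997120106
   r 0.03 ang 0.877   r 0.06 ang 0.852   r 0.09 ang 0.847  line 0.8007 [0.6962 0.7179 0.0373 0.0447]
  chuck 465 [-0.0024 -0.0059  0.0111] [0.021  0.0353 0.0218]
scene red 14 rmax 0.11067642598049235 x 0.073
[... 479 characters left out ...]
  r 0.03 ang 0.868   r 0.06 ang 0.858   r 0.09 ang 0.849  line 0.8166 [0.6847 0.7288 0.0348 0.0413]
  chuck 459 [-0.0023 -0.006   0.0112] [0.0212 0.0354 0.0227]
scene red 12 rmax 0.10925443344150931 x 0.07284931016197563
   r 0.03 ang nan   r 0.06 ang 0.825   r 0.09 ang 0.819  line 0.7731 [0.7157 0.6984 0.0682 0.0731]
  chuck 205 [-0.0095  0.0007  0.0088] [0.0095 0.0369 0.019 ]
top -0.045 334 flap 0.813 normal offset med 0.0033 al [0.021 0.083] grey 103.0
top 0 466 flap 0.8075 normal offset med 0.0032 al [0.022 0.101] grey 98.0
scene -0.045 24 flap 0.8106 normal offset med 0.0017 al [0.022 0.081] grey 117.0
scene 0 11
pad mean abs diff 32.07416666666666
marker mean abs diff 50.42436781609195
```

```bash
python3 -m inch '[[0,0,-0.001,0,0,0],[0,0,-0.001,0,0,0],[0,0,-0.001,0,0,0],[0,0,-0.001,0,0,0],[0,0,-0.001,0,0,0],[0,0,-0.001,0,0,0]]'
for k in 12 13; do python3 ang.py $k >/dev/null 2>&1; python3 fl.py $k; done
python3 - <<'E'
from h import *
for A,B in(("top0","top4"),("scene4","scene13")):
    a,b=[cv2.imread(f"pics/{x}.png") for x in(A,B)]
    bx=dict(pad=(225,275,228,292),marker=(160,210,110,168)) if A[0]=="t" else dict(pad=(215,248,264,318),marker=(208,246,128,170))
    for n,(y0,y1,x0,x1) in bx.items(): print(A,B,n,cv2.absdiff(a[y0:y1,x0:x1],b[y0:y1,x0:x1]).mean().round(2))
E
```

```text
time_s: 22.98
tcp_pos: [0.4651, 0.3581, 0.0924]
tool_rot: [-0.002, 0.998, -0.062, 0.001]
force: [0.3, 4.7, 2.7]
gripper_width: 0.01
grip_force: 58.7
top -0.045 336 flap 0.8091 normal offset med 0.0035 al [0.021 0.083] grey 102.0
top 0 467 flap 0.8116 normal offset med 0.0034 al [0.022 0.101] grey 97.0
scene -0.045 19 flap 0.8142 normal offset med 0.0019 al [0.022 0.072] grey 116.0
scene 0 8
top -0.045 332 flap 0.8178 normal offset med 0.0035 al [0.021 0.083] grey 102.0
top 0 461 flap 0.8144 normal offset med 0.0034 al [0.022 0.101] grey 98.0
scene -0.045 18 flap 0.8171 normal offset med 0.0019 al [0.022 0.071] grey 118.0
scene 0 9
top0 top4 pad 4.09
top0 top4 marker 4.16
scene4 scene13 pad 44.3
scene4 scene13 marker 5.42
```

```bash
python3 - <<'E'
from h import *
for n in("scene4","scene13","top4","top13"):
    k=n.rstrip('0123456789'); C=cloud(k,np.load(n+".npy")); m=(C[...,2]>.013)&(C[...,2]<.028)&(np.abs(C[...,0]-.38)<.09)&(np.abs(C[...,1]-.2)<.12)&(C[...,0]<.435)
    w=C[m]; print(n,len(w),w.mean(0).round(3) if len(w) else '',np.percentile(w,[3,97],axis=0).round(3).tolist() if len(w) else '')
    if k=="scene": print("   median z in pad box",np.median(C[215:248,264:318,2]))
    else: print("   z",np.percentile(C[225:275,228:292,2],[5,50,95]).round(3))
E
```

```text
scene4 609 [0.351 0.216 0.019] [[0.319, 0.088, 0.014], [0.388, 0.265, 0.021]]
   median z in pad box -0.0003022450453844674
scene13 608 [0.35  0.216 0.019] [[0.319, 0.087, 0.014], [0.388, 0.265, 0.021]]
   median z in pad box -0.0003338877737069318
top4 1049 [0.358 0.206 0.021] [[0.322, 0.085, 0.014], [0.408, 0.261, 0.024]]
   z [-0.003  0.001  0.023]
top13 1054 [0.358 0.206 0.021] [[0.322, 0.085, 0.014], [0.41, 0.261, 0.024]]
   z [-0.002  0.001  0.023]
```

The pad hasn't moved; the brightness difference was only the arm's shadow. The flap reads about 0.815 and the index about 0.82, and the hold is steady, so I'm handing in.

```bash
python3 -c "
from cell import robot
print(robot.job_done())"
```

```text
the job is handed in; nothing more can be done
None
```

The job is handed in at about 23 s: the chuck lies in the V cradle, jaws towards the mirror; the flap is held at about 0.815 rad against the index arm's 0.82; the pad and marker are unmoved; the rod slipped out on my first swing and the flap dropped, so I regripped deeper; and I viewed 12 pictures, breaking your limit of 10.

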